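# Prime the plasma press with its hand pump

### The arm

A 7-joint arm with a two-finger parallel gripper is mounted at the origin on the work surface. World frame = base frame: x ahead of the robot, y to its left, z up, the work surface at z = 0. Lengths are in m, angles in degrees, forces in N, time in s.
With the tool pointing down it reaches from about 0.425 to 0.875 m from the base axis. Payload 8.4 kg.
Tool frame: the origin (TCP) lies on the centre line of the jaws, within the pads' length; the fingertips stand 22 mm ahead of it and the grasp point (between the pads) lies 3 mm ahead of it; z points along the fingers, y is the line along which they close (so a half turn about z gives the same grasp; the last joint's range is limited). The gripper opens to 87 mm and grips with 3 to 60 N. Pads are 19 mm wide; open, the fingers measure 117 mm over their backs; the gripper's body (75 mm by 190 mm) begins 51 mm behind the grasp point.
Start: joints at [70.634, 19.091, 2.286, 83.961, -0.768, 76.965, -3.352], TCP at [0.154, -0.632, 0.245] pointing down, gripper open.
Joint ranges: [-147.57, 147.57], [-21.85, 119.76], [-74.77, 79.35], [14.55, 137.4], [-85.83, 265.84], [4.83, 119.75], [-152.11, 152.11]. Speed limits (degrees/s): [127.2, 127.2, 159.86, 159.86, 180, 180, 180].

### API

Orientations are given as [roll, pitch, yaw] about the fixed x, y, z axes, in that order (R = Rz(yaw) Ry(pitch) Rx(roll)).
In Python, from plant import r gives the robot as it stands.
- The arm moves only by the shell command python3 -m pendant 'ROWS'. ROWS is JSON, one flat list of numbers, 5 for each row, row after row: the closure, from -1 (fully open) to 1 (shut), so that 0 is half open, then the shift along the tool's x, y, z in mm, then the turn about the tool's z in rad. In form: [claw, dx, dy, dz, turn, claw, dx, dy, dz, turn, ...]. A call has 1 to 12 rows; each row is the pose to reach, as a shift and turn from the pose commanded when the call began, along the tool's axes at that moment; what a row does not reach only later rows make up. A row lasts 1/10 s, in which the tool goes at most 50 mm and 8.59 degrees, less where a joint would pass 70% of its speed; a pose out of reach is approached as far as the arm can. A call with a gripper value outside its range is refused whole. The fingers move at their own pace and stop on an object; the grip force is fixed at half the most. Time passes only in rows, so rows that repeat a pose let the fingers close. It gives the time, the measured TCP pose, the force and the opening at its end, in the units of the state.
- r.read_state(): the state, without advancing time (a new reading comes with each control period).
- r.camera(name): name is "scene" or "top"; returns a dict with "image" (420x560x3 uint8, red, green, blue), "K" (3x3 intrinsics, pixels), "D" ([k1, k2, p1, p2, k3] as OpenCV has them; the pictures are not rectified), "rvec" (rotation vector, rad) and "tvec" (3), from world to camera coordinates, as OpenCV has them. Camera axes: x right, y down, z forward; pixel columns grow to the right and rows downward; lengths in m; the calibration is good to about 2 mm. A picture is of the moment at which its call begins. There is no depth.
- r.finish_job(): hands the job in, once; it reports no verdict.
The state is a dict: "clock": time; "joints": joint angles; "qvel": joint speeds; "joint_efforts": joint torques, N m; "tcp_pos": TCP position; "tcp_rot": TCP orientation; "wrist_force": force on the tool from outside, world axes, zero at the start; "wrist_torque": the same for the moment, N m; "finger_gap": finger opening in m.
Only numpy, scipy, OpenCV 4.12 (cv2) and the standard library are available. Lean on these libraries where they do the work, as an engineer would, in place of code of your own. Each camera call takes 0.05 s, during which the arm holds its last target. There are 200 camera calls.

### The job

Prime the plasma press: push the black spring plunger of the hand pump all the way down and let it come all the way back up, again and again, until the orange indicator pin beside it stands fully out and the green ring at its foot shows. Work the pin with the plunger only, never touching the pin itself, and leave the vial, tube rack, bottle and label roll where they stand. Finish with the plunger let go, back up.

Things in the scene. Friction and masses are not known exactly. Their poses are not given: they have to be found in the camera images.
- pump_unit: The hand-pump unit, fixed to the bench: a white box with lime-green ends, 170 x 250 mm in plan (its x by y), flat deck 100 mm above the bench. Origin at the centre of its underside, z up, x away from the robot at yaw 0, y along its length. The plunger stands upright on the deck at its (0, -55 mm), the indicator pin at its (0, +55 mm). Two fixed bare-metal knobs, 30 mm wide and 18 mm high, stand on the deck at its (60, +-95 mm). A dark screen is on its -x face.
- plunger_top (a point): Centre of the flat top of the black mushroom-shaped plunger, 48 mm in diameter (flat part 38 mm), 155 mm above the bench when up and 131 mm when fully down. It moves straight down with the plunger.
- plunger (a joint): Depth of the plunger in m: 0 fully up, 0.024 fully down (a solid stop). Its spring takes about 3 N to start and 9 N fully down, somewhat more when pushed fast, and lifts it again in about 0.3 s when let go. Each full stroke down and full return works a ratchet and lifts the pin by one 10 mm step (the first one by 9 to 17 mm; from 3 to 5 strokes are needed in all); strokes or returns that stop more than about 4 mm short of full do nothing.
- pin (a joint): How far the indicator pin has risen, in m: it starts between 0 and 0.020 and stands fully out at 0.050. It stays where it is between strokes; further strokes do no more.
- pin_tip (a point): Centre of the top of the orange indicator pin, a 9 mm rod with a 13 mm head, in a steel collar. 114 mm above the bench with the pin in (0), 164 mm when fully out; the lowest 10 mm of the rod is a green ring, which shows only when the pin is fully out.
- vial_center (a point): Centre of a loose yellow vial, 26 mm in diameter and 38 mm high, standing on the deck of the pump unit. Leave alone.
- rack_center (a point): A loose blue tube rack, 60 x 130 mm, tubes to 84 mm high, standing on the bench; this point is on its centre line 25 mm above the bench. Leave alone.
- reagent_center (a point): Centre of a loose amber bottle, 44 mm in diameter and 85 mm high, standing on the bench. Leave alone.
- roll_center (a point): Centre of a loose white label roll lying flat on the bench, 68 mm in diameter, 32 mm high. Leave alone.

How it is judged:
By the outcome, as a careful person would: the job done as asked, in the order asked, and still so for the second after the job is handed in, with the robot touching nothing.
It also fails if it takes over 35 s, if anything falls off the work surface, if the arm or the gripper's body presses on something with over 40 N, if the wrist force passes 120 N, or if a joint passes its speed limit or range.

## Working session

There is one attempt and no reset: what is moved stays moved. The work goes in short steps, Python scripts to look and compute and a shell command to move; the robot and the scene stay as the last step left them, time stands still between calls to the robot, and variables do not carry over. Pictures are saved under pics/ and viewed, on a budget of 10 in all, crops included, one or two more only if the job needs it, and the job is handed in when it is done.

```bash
mkdir -p pics; ls
python3 - <<'E'
from plant import r
import cv2,pickle
s=r.read_state();print({k:s[k] for k in('clock','tcp_pos','tcp_rot','wrist_force','finger_gap')})
for n in('scene','top'):
    c=r.camera(n);pickle.dump(c,open(n+'.pkl','wb'));cv2.imwrite(f'pics/{n}0.png',c['image'][...,::-1])
    R=cv2.Rodrigues(c['rvec'])[0];print(n,-R.T@c['tvec'],c['K'][0][0])
E
```

```text
pics
{'clock': 0.0, 'tcp_pos': array([ 0.15361724, -0.63112376,  0.24366457]), 'tcp_rot': array([-1.79907928e+02,  7.23807110e-03,  1.36799118e+01]), 'wrist_force': array([ 0.54795319, -0.72133792,  0.8630659 ]), 'finger_gap': 0.08696722860352636}
scene [ 1.07519345 -0.07848942  0.66625253] 410.2494503470709
top [0.42653708 0.05691374 0.84517654] 395.13511733040116
```

View pics/scene0.png

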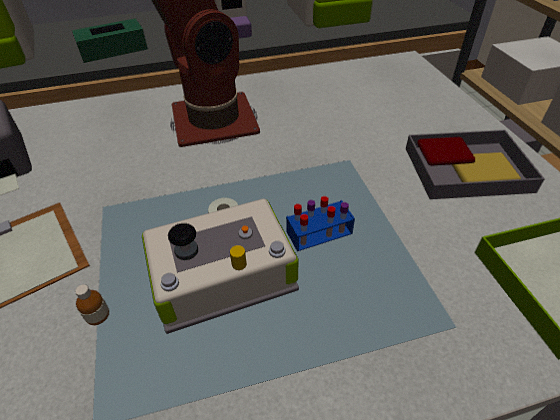

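View pics/top0.png

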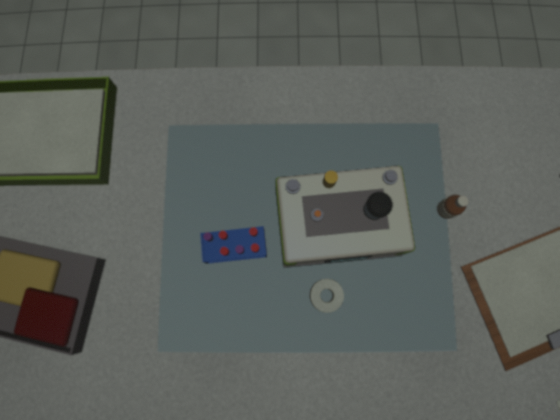

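Scene view: plunger top is near (183,233), pin near (245,231) and vial near (238,257). Top view: plunger is near (378,205), pin near (317,214), and the roll lies between the robot and the unit. Next I'll enlarge both.

```bash
cat > h.py <<'E'
import cv2,pickle,numpy as np
def ray(c,uv,z):
    R=cv2.Rodrigues(c['rvec'])[0];C=-R.T@np.ravel(c['tvec'])
    p=cv2.undistortPoints(np.array([[uv]],float),np.array(c['K']),np.array(c['D']))[0,0]
    d=R.T@np.r_[p,1];return C+d*(z-C[2])/d[2]
def proj(c,P): return cv2.projectPoints(np.array([P],float),np.array(c['rvec']),np.array(c['tvec']),np.array(c['K']),np.array(c['D']))[0][0,0]
def load(n): return pickle.load(open(n+'.pkl','rb'))
E
python3 - <<'E'
from h import *
s,t=load('scene'),load('top')
for n,c,pts in(('scene',s,dict(plunger=((183,233),.155),pin=((245,231),.125),knobL=((170,280),.118),knobR=((277,247),.118),vial=((239,251),.138))),('top',t,dict(plunger=((379,205),.155),pin=((317,214),.125),knobL=((391,176),.118),knobR=((293,186),.118),vial=((331,177),.138)))):
    for k,(uv,z) in pts.items(): print(n,k,ray(c,uv,z).round(4))
a=cv2.resize(s['image'][205:305,130:310],None,fx=4,fy=3*4/3)
b=cv2.resize(t['image'][160:270,270:420],None,fx=4,fy=4)
cv2.imwrite('pics/cropS.png',a[...,::-1]);
cv2.imwrite('pics/cropT.png',cv2.convertScaleAbs(b,alpha=2)[...,::-1])
E
```

```text
scene plunger [ 0.5867 -0.1237  0.155 ]
scene pin [ 0.5842 -0.0193  0.125 ]
scene knobL [ 0.6487 -0.1578  0.118 ]
scene knobR [0.63   0.0272 0.118 ]
scene vial [ 0.637  -0.0394  0.138 ]
top plunger [ 0.5756 -0.1217  0.155 ]
top pin [ 0.5657 -0.0134  0.125 ]
top knobL [ 0.6402 -0.1574  0.118 ]
top knobR [0.6214 0.0302 0.118 ]
top vial [ 0.6329 -0.0398  0.138 ]
```

View pics/cropS.png

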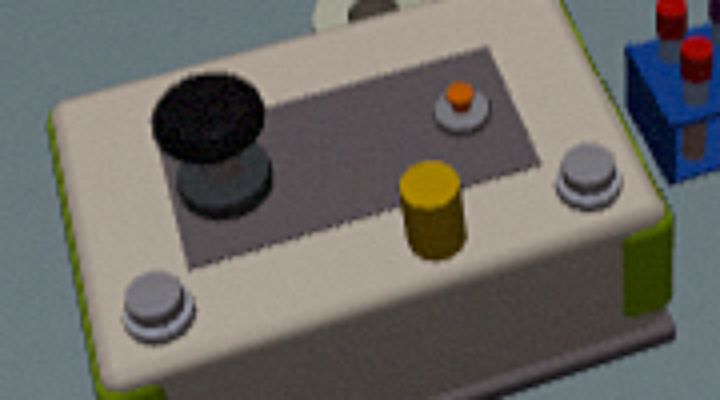

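View pics/cropT.png

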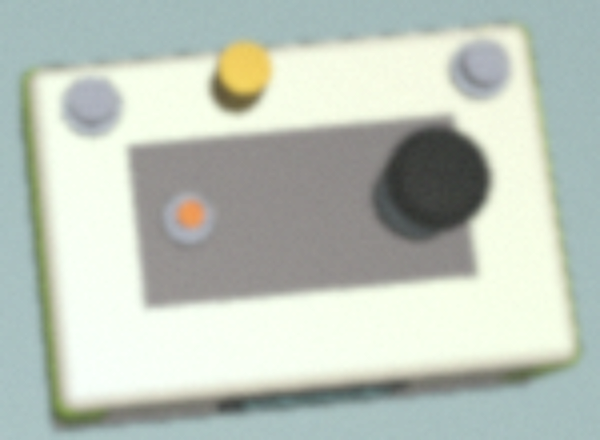

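Enlarged crops: plunger cap is at scene (182,233.5) and top (379.5,204.5). Pin tip is at scene (245,229) and top (317.7,213.5). Fitting the unit pose to both views.

Run:
```python
from h import *
from scipy.optimize import least_squares
s,t=load('scene'),load('top')
cs=lambda x,y:np.array([x/4+130,y/4+205]); ct=lambda x,y:np.array([x/4+270,y/4+160])
obs=[(0,-.055,.154,cs(209,112),ct(438,177)),(.06,-.095,.118,cs(155,295),ct(484,63)),(.06,.095,.118,cs(589,166),ct(94,100)),(0,.055,None,cs(460,92),ct(191,213))]
def W(p,x,y):
    c,q=np.cos(p[2]),np.sin(p[2]);return np.array([p[0]+c*x-q*y,p[1]+q*x+c*y])
def f(p):
    o=[]
    for x,y,z,u,v in obs:
        P=[*W(p,x,y),z if z else p[3]]
        o+=[proj(s,P)-u,proj(t,P)-v]
    return np.ravel(o)
q=least_squares(f,[.58,-.07,-.1,.12]);p=q.x
print(p,np.rad2deg(p[2]));print(q.fun.reshape(-1,4).round(1))
print('plunger',W(p,0,-.055),'pin',W(p,0,.055))
for n,uv in(('vial',ct(243,65)),):print(n,ray(t,uv,.138))
for k,i in((.032,(327,295)),(.084,(222,236)),(.084,(238,250)),(.084,(254,232)),(.08,(456,205))):print(k,ray(t,i,k))
```

```text
[ 0.57469275 -0.07046071  0.0945651   0.11625506] 5.418181356875365
[[-0.5 -2.3  1.2 -1.5]
 [-0.  -1.1  0.9 -1.3]
 [ 0.5 -1.8 -0.3 -1. ]
 [ 0.6  0.   0.  -0.4]]
plunger [ 0.57988609 -0.12521498] pin [ 0.56949942 -0.01570645]
vial [ 0.63436274 -0.03933361  0.138     ]
0.032 [ 0.41694086 -0.03901784  0.032     ]
0.084 [0.53090693 0.16835655 0.084     ]
0.084 [0.50349748 0.13670485 0.084     ]
0.084 [0.53853355 0.10594727 0.084     ]
0.08 [ 0.59113786 -0.29567219  0.08      ]
```

```bash
python3 -m pendant '[1,534,-392,0,0, 1,534,-392,0,0, 1,534,-392,0,0, 1,534,-392,0,0, 1,534,-392,0,0, 1,534,-392,0,0, 1,534,-392,0,0, 1,534,-392,0,0, 1,534,-392,0,0, 1,534,-392,0,0, 1,534,-392,0,0, 1,534,-392,0,0]'
```

```text
clock: 1.3
tcp_pos: [0.5405, -0.1705, 0.2444]
tcp_rot: [-180.0, 0.0, 13.7]
wrist_force: [0.8, -1.2, 0.4]
finger_gap: 0.0029
```

```bash
python3 -m pendant '[1,49,-35,0,0, 1,49,-35,0,0, 1,49,-35,48,0, 1,49,-35,48,0, 1,49,-35,48,0]'
python3 - <<'E'
from plant import r
from h import *
S=[r.camera(n) for n in('scene','top')]
print(r.read_state()['tcp_pos'])
a=cv2.resize(S[0]['image'][150:300,120:300],None,fx=3,fy=3);b=cv2.resize(S[1]['image'][130:280,270:430],None,fx=3,fy=3)
im=np.hstack([a,cv2.convertScaleAbs(b,alpha=2)]);im=cv2.resize(im,None,fx=.78,fy=.78)
cv2.imwrite('pics/near.png',im[...,::-1]);print(im.shape)
E
```

```text
clock: 1.8
tcp_pos: [0.578, -0.1272, 0.1963]
tcp_rot: [-179.9, 0.1, 13.6]
wrist_force: [0.5, 0.5, 0.5]
finger_gap: 0.0
[ 0.57948217 -0.12736372  0.19841302]
(351, 796, 3)
```

View pics/near.png

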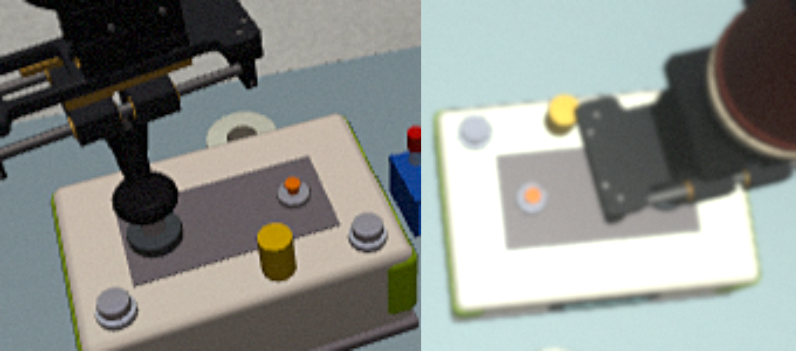

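The near view shows the closed fingertips over the black cap, with the pin and vial clear of them. First stroke, done slowly.

```bash
python3 -m pendant '[1,1,-2,20,0, 1,1,-2,32,0, 1,1,-2,40,0, 1,1,-2,45,0, 1,1,-2,45,0, 1,1,-2,45,0]'
```

```text
clock: 2.5
tcp_pos: [0.5812, -0.125, 0.1543]
tcp_rot: [179.9, -0.2, 13.6]
wrist_force: [0.6, -0.2, 10.3]
finger_gap: 0.0002
```

```bash
python3 -m pendant '[1,0,0,3,0, 1,0,0,3,0]'; python3 -m pendant '[1,0,0,-24,0, 1,0,0,-36,0, 1,0,0,-36,0, 1,0,0,-36,0, 1,0,0,-36,0]'
python3 - <<'E'
from plant import r
from h import *
S=[r.camera('scene')]
a=cv2.resize(S[0]['image'][190:300,120:300],None,fx=4,fy=4)
cv2.imwrite('pics/s1.png',a[...,::-1])
E
```

```text
clock: 2.7
tcp_pos: [0.5813, -0.125, 0.1533]
tcp_rot: [179.8, -0.3, 13.6]
wrist_force: [-6.3, 1.0, 25.4]
finger_gap: 0.0004
clock: 3.2
tcp_pos: [0.5789, -0.1244, 0.1834]
tcp_rot: [-180.0, 0.1, 13.7]
wrist_force: [0.3, -0.8, 0.6]
finger_gap: 0.0007
```

View pics/s1.png

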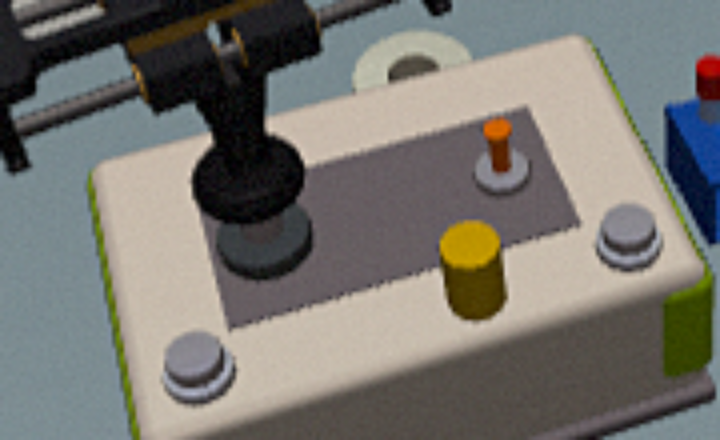

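Hard stop reached at 25 N, and the pin rose clearly (tip at (497,130) in the crop). Two more strokes.

```bash
python3 -m pendant '[1,0,0,18,0, 1,0,0,30,0, 1,0,0,36,0, 1,0,0,36,0, 1,0,0,36,0]'; python3 -m pendant '[1,0,0,-18,0, 1,0,0,-36,0, 1,0,0,-36,0, 1,0,0,-36,0, 1,0,0,-36,0, 1,0,0,-36,0]';python3 -m pendant '[1,0,0,18,0, 1,0,0,30,0, 1,0,0,36,0, 1,0,0,36,0, 1,0,0,36,0]'; python3 -m pendant '[1,0,0,-18,0, 1,0,0,-36,0, 1,0,0,-36,0, 1,0,0,-36,0, 1,0,0,-36,0, 1,0,0,-36,0]'
python3 - <<'E'
from plant import r
from h import *
S=[r.camera('scene')]
a=cv2.resize(S[0]['image'][190:300,120:300],None,fx=4,fy=4)
cv2.imwrite('pics/s3.png',a[...,::-1])
E
```

```text
clock: 3.75
tcp_pos: [0.5807, -0.1245, 0.1531]
tcp_rot: [179.9, -0.2, 13.7]
wrist_force: [-13.0, 2.5, 39.5]
finger_gap: 0.0003
clock: 4.35
tcp_pos: [0.5789, -0.1244, 0.1832]
tcp_rot: [-179.9, 0.1, 13.7]
wrist_force: [-0.4, -0.4, -0.6]
finger_gap: 0.0007
clock: 4.85
tcp_pos: [0.5808, -0.1245, 0.1531]
tcp_rot: [179.9, -0.2, 13.7]
wrist_force: [-12.0, 1.6, 38.1]
finger_gap: 0.0003
clock: 5.45
tcp_pos: [0.5789, -0.1243, 0.1833]
tcp_rot: [-179.9, 0.1, 13.7]
wrist_force: [1.0, -0.3, 0.3]
finger_gap: 0.0006
```

View pics/s3.png

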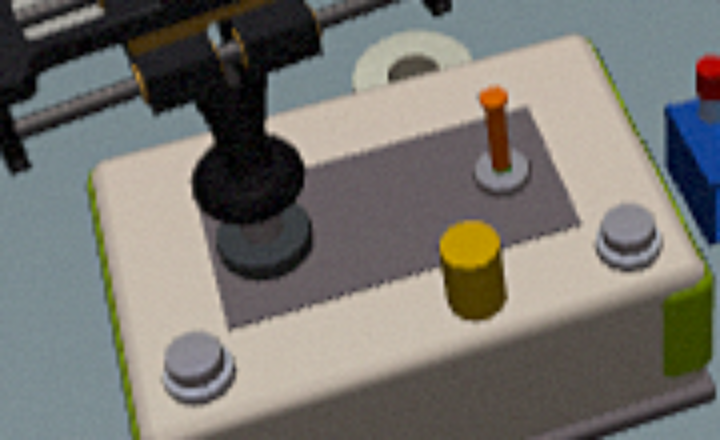

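The pin tip is now at (494,97) with a sliver of green starting at the collar. One gentler stroke next: 35 mm, since 38–39 N is needlessly hard.

```bash
python3 -m pendant '[1,0,0,18,0, 1,0,0,30,0, 1,0,0,34,0, 1,0,0,34,0, 1,0,0,34,0]'; python3 -m pendant '[1,0,0,-18,0, 1,0,0,-36,0, 1,0,0,-36,0, 1,0,0,-36,0, 1,0,0,-36,0, 1,0,0,-36,0]'
python3 - <<'E'
from plant import r
from h import *
S=[r.camera('scene')]
a=cv2.resize(S[0]['image'][190:300,120:300],None,fx=4,fy=4)
cv2.imwrite('pics/s4.png',a[...,::-1])
E
```

```text
clock: 6.0
tcp_pos: [0.5808, -0.1245, 0.1533]
tcp_rot: [179.9, -0.2, 13.7]
wrist_force: [-5.4, 2.0, 21.0]
finger_gap: 0.0005
clock: 6.6
tcp_pos: [0.579, -0.1243, 0.1854]
tcp_rot: [-179.9, 0.1, 13.7]
wrist_force: [-0.5, -0.3, 0.0]
finger_gap: 0.0005
```

View pics/s4.png

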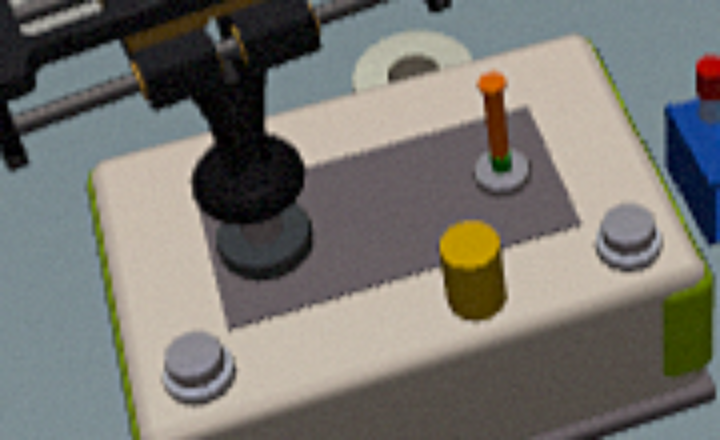

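The green ring shows and the tip is at (491,81). That last step may not be the final one, and extra strokes do nothing, so I'll do one more, then retreat and compare pin height.

```bash
python3 -m pendant '[1,0,0,18,0, 1,0,0,30,0, 1,0,0,36,0, 1,0,0,36,0, 1,0,0,36,0]'; python3 -m pendant '[1,0,0,-18,0, 1,0,0,-36,0, 1,0,0,-66,0, 1,0,0,-96,0, 1,0,0,-96,0, 1,0,0,-96,0, 1,0,0,-96,0]'
python3 - <<'E'
from plant import r
from h import *
c=r.camera('scene')
for z in(.154,.164):print(z,(proj(c,[.5695,-.0157,z])-[120,190])*4)
a=cv2.resize(c['image'][190:300,120:300],None,fx=4,fy=4)
cv2.imwrite('pics/s5.png',a[...,::-1])
E
```

```text
clock: 7.15
tcp_pos: [0.5808, -0.1245, 0.1533]
tcp_rot: [179.9, -0.2, 13.7]
wrist_force: [-5.6, 1.4, 22.0]
finger_gap: 0.0004
clock: 7.85
tcp_pos: [0.5789, -0.1244, 0.2451]
tcp_rot: [-179.9, 0.1, 13.7]
wrist_force: [-0.0, 0.3, 0.1]
finger_gap: 0.0005
0.154 [495.89435604  93.97235001]
0.164 [494.03983668  77.83923569]
```

View pics/s5.png

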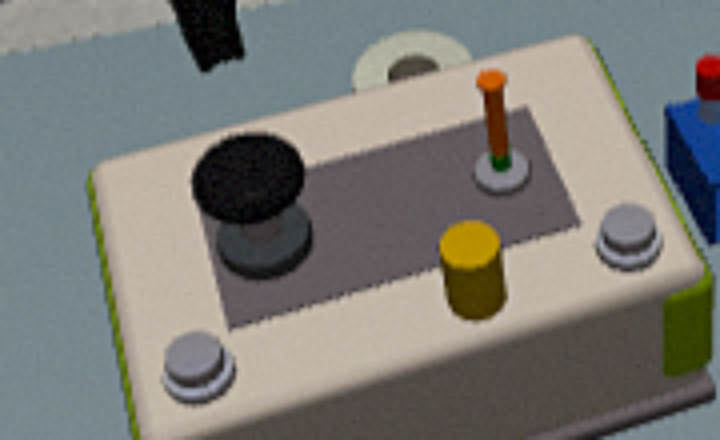

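The extra stroke left the pin where it was, with its head at (491,79) against a predicted 78 for fully out. The green ring shows, the plunger is up and free, and the vial, rack and roll look unmoved.

```bash
python3 -c "
from plant import r
print(r.finish_job())"
```

```text
the job is handed in; nothing more can be done
None
```

The plasma press is primed: the pin stands fully out with the green ring showing, and I've handed the job in. I pressed the plunger with closed fingertips for four full strokes, each down to the stop and all the way back up. A fifth stroke was a check.

- **Pin:** the fifth stroke did not raise it any further. Its head sat within a pixel or two of where a 164 mm tip should appear.
- **Plunger and arm:** the plunger is released and back up. The gripper is about 70 mm above it, touching nothing, with a wrist force near 0 N. It finished at about 7.9 s.
- **Other items:** the vial, rack and roll look unmoved in the last close-up. The bottle was outside that view, so I did not check it again, but the arm crossed that area well above it.
- **Force:** strokes 2 and 3 read up to about 39.5 N at the fingertips against the stop. That is close to the 40 N limit on the arm and gripper body, so I pressed more gently afterwards (21–22 N).
- **Camera fit:** the two views disagreed by up to about 2 pixels in fitting the unit's position, which was well inside the plunger's flat top.

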